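# Start and run on the fixture wing nut

## Task

On one of the two clamping fixtures the wing nut is standing proud on top of its stud, not yet in the thread. Turn it backward (counter-clockwise from above) until its wings line up with the dark start lines and it drops into the thread, then turn it forward (clockwise) about 75 degrees so that it runs fully down on to the part, and let go. Leave the tight wing nut on the other fixture alone.

Things in the scene. Friction and masses are not known exactly. Their poses are not given: they have to be found in the camera images.
- wing (a point): Loose aluminium wing nut, about 120 g: hub 48 mm across, 34 mm high; on it one upright wing 80 long, 10 thick, 26 mm high, rounded ears, flat 52 mm web to pinch across its thickness. Point: wing's centre on the nut's axis, 13 mm above the hub's top face and 47 above its underside. x along the wing, y across, z up. Turns freely on its stud; when not held up it falls by its own weight.
- seat (a point): Foot of the loose nut's stud, on the stud's axis, at the top face of the clamped part, 28 mm above the bench. x runs along the two dark start lines, z up. At the start the hub's underside is 16 mm above the part and the wing is turned 40 to 66 degrees clockwise (negative about z) of the lines. Turned back to within 10 degrees of the lines it is free to drop 12 mm, by its weight or lowered.
- stand: Fixture of the loose nut, fixed: dark base plate 150 x 110 x 12 mm, long along x, with an aluminium part 16 mm thick on it; origin under its centre, axes as the seat's. The thread's stops end the backward turn 12 degrees past the lines and the forward turn about 80 degrees from them. Turned forward after the drop, the nut sinks the last 4 mm between 12 and 52 degrees, to sit on the part.
- tight_ear (a point): Point in one ear of the tight wing nut on the other fixture, 35 mm from its axis, 75 mm above the bench. Same nut and fixture, but already down on its part: its hub sits on the part while the loose nut stands 16 mm higher. Leave it as it is.
There are look-alikes about, which are no part of the job. What is shaped like the part that bears wing but pink or purple is not meant.

How it is judged (in metres and radians):
On the way:
1. the nut, turned back to within 17 degrees of the start lines, has dropped into the thread start (at least 9 of 12 mm) (z of wing in the frame of seat below 0.054 m and angle between the x axis of wing and the x axis of seat, either way round below 0.3 rad and horizontal distance between wing and seat below 0.008 m), for 0.05 s.
At the end, for the whole second after the job is handed in: The nut is on its stud, upright, hub down on the part (within 3 mm), and turned at least 57 degrees forward from the start lines (z of wing in the frame of seat below 0.05 m and angle between the x axis of wing and the x axis of seat, either way round above 1 rad and horizontal distance between wing and seat below 0.008 m and angle between wing's own z axis and vertical below 0.15 rad); the robot touches nothing.
It fails at once if the tight nut on the other fixture is turned (its ear moves more than 12 mm) (distance of tight_ear from where it was at the start of the episode above 0.012 m).
It also fails if it takes over 38 s, if anything falls off the work surface, if the arm or the gripper's body presses on something with over 40 N, if the wrist force passes 120 N, or if a joint passes its speed limit or range.

## Robot

A 6-joint arm with a two-finger parallel gripper is mounted at the origin on the work surface. World frame = base frame: x ahead of the robot, y to its left, z up, the work surface at z = 0. Lengths are in m, angles in degrees, forces in N, time in s.
With the tool pointing down it reaches from about 0.275 to 0.725 m from the base axis. Payload 15.9 kg.
Tool frame: the origin (TCP) lies at the very end of the fingers, on their centre line; the grasp point (between the pads) lies r.grip_point_offset behind it (r.grip_point_offset is the distance from the TCP to the grasp point, in m); z points along the fingers, y is the line along which they close (so a half turn about z gives the same grasp; the last joint's range is limited). The gripper opens to 85 mm and grips with 20 to 120 N. Pads are 22 mm wide; open, the fingers measure 114 mm over their backs; the gripper's body (76 mm by 85 mm) begins 54 mm behind the grasp point. The pads swing forward as they close: fully open they stand 13 mm farther back than shut.
Start: joints at [-69.786, 12.198, -1.971, 75.831, 0, 90], TCP at [0.173, -0.469, 0.231] pointing down, gripper open.
Joint ranges: [-170.91, 170.91], [-42.67, 98.43], [-65.05, 77.54], [-120.47, 116.71], [-90, 82.35], [-180, 180]. Speed limits (degrees/s): [108.29, 108.29, 136.94, 147.25, 180, 180].

## Interface

Orientations are given as [roll, pitch, yaw] about the fixed x, y, z axes, in that order (R = Rz(yaw) Ry(pitch) Rx(roll)).
In Python, from rig import r, camera, calibration, order gives the robot as it stands.
- The arm moves only by the tool send_rows, never from a script. Its argument "increments" is one flat list of numbers, 7 for each row, row after row: the closure, from 0 (fully open) to 1 (shut), then the shift along the tool's x, y, z in units of 30 mm (1.0 is 30 mm), then the turn, a rotation vector about the tool's x, y, z in rad. A call has 1 to 10 rows; each row shifts and turns the commanded pose from where the row before left it, along the tool's axes as they then stand; what a row does not reach is not made up. A row lasts 1/12 s, in which the tool goes at most 41.7 mm and 7.16 degrees, less where a joint would pass 70% of its speed; a pose out of reach is approached as far as the arm can. A call is refused whole if a number of a shift passes 1 or a number of a turn 0.125, either way. A call with a gripper value outside its range is refused whole. The fingers move at their own pace and stop on an object; "squeeze" is the grip in N (left out, the last holds). Time passes only in rows, so rows that do not move let the fingers close. It gives the time, the measured TCP pose, the force, the opening and the grip force at its end, in the units of the state.
- r.state(): the state, without advancing time (a new reading comes with each control period).
- camera(name): name is "scene" or "top" or "wrist"; returns the picture (480x640x3 uint8, red, green, blue); there is no depth.
- calibration(name): a dict with "camera_matrix" (3x3 intrinsics, pixels), "distortion" ([k1, k2, p1, p2, k3] as OpenCV has them; the pictures are not rectified), "position" and "orientation" of the camera in the world. Camera axes: x right, y up, looking along -z (the intrinsics and any distortion apply to the point x, -y, -z); pixel columns grow to the right and rows downward; lengths in m; the calibration is good to about 2 mm. A picture is of the moment at which its call begins: read the wrist's pose just before it. calibration takes no time and is no camera call; for the wrist camera it gives the pose at the moment of the call.
- order.hand_in(): hands the job in; it is judged then, once.
The state is a dict: "clock": time; "qpos": joint angles; "dq": joint speeds; "tau": joint torques, N m; "eef_pos": TCP position; "tcp_rot": TCP orientation; "force": force on the tool from outside, world axes, zero at the start; "ft_torque": the same for the moment, N m; "gripper_width": opening from 0.0 (shut) to 1.0 (fully open); "grip_force": force on a finger pad.
Only numpy, scipy, OpenCV 4.12 (cv2) and the standard library are available. Lean on these libraries where they do the work, as an engineer would, in place of code of your own. Each camera call takes 0.05 s, during which the arm holds its last target. There are 200 camera calls.

## Working session

There is one attempt and no reset: what is moved stays moved. The work goes in short steps, Python scripts to look and compute and a tool call to move; the robot and the scene stay as the last step left them, time stands still between calls to the robot, and variables do not carry over. Pictures are saved under pics/ and viewed, at most 10 in all, crops included, and the job is handed in when it is done.

Besides the shell and the picture viewer there is one more tool, called after "Request:" as name(argument=value, ...) on one line, values as JSON. send_rows: Moves the arm, as the interface text tells. Its arguments: {"type":"object","properties":{"increments":{"type":"array"},"squeeze":{"type":"number"}},"required":["increments"]}

```bash
mkdir -p pics; ls; python3 - <<'E'
from rig import r,camera,calibration
import cv2
print(r.state(), r.grip_point_offset)
for n in("top","scene"):
    c=calibration(n);print(n,c)
    cv2.imwrite(f"pics/{n}0.png",camera(n)[:,:,::-1])
E
```

```text
pics
{'clock': 0.0, 'qpos': array([-6.97860472e+01,  1.22254144e+01, -2.00923176e+00,  7.58323163e+01,
       -1.25897504e-03,  9.00004108e+01]), 'dq': array([-0.02512903, -0.04370549, -0.03729841,  0.01271575, -0.01065349,
       -0.04632091]), 'tau': array([-3.28915703e-04, -6.86151981e+01,  4.87127745e+01,  1.71271915e-02,
       -1.57525142e-04, -2.00553285e-05]), 'eef_pos': array([ 0.17263361, -0.46887212,  0.23080398]), 'tcp_rot': array([-1.79933037e+02,  1.25945427e-03,  2.02135435e+01]), 'force': array([ 0.5227464 ,  0.04485492, -0.08148497]), 'ft_torque': array([-0.03634128,  0.02560881,  0.01140146]), 'grip_force': 0.0, 'gripper_width': 1.0011442095252707} 0.0187
top {'camera_matrix': array([[466.4830835 ,   0.        , 320.73331442],
       [  0.        , 466.4830835 , 241.45147353],
       [  0.        ,   0.        ,   1.        ]]), 'distortion': array([-0.01950793,  0.        ,  0.        ,  0.        ,  0.        ]), 'position': array([ 0.39900724, -0.08425374,  0.85891701]), 'orientation': array([  4.97959162,   2.13943326, -91.04623408])}
scene {'camera_matrix': array([[481.96907568,   0.        , 327.03912197],
       [  0.        , 481.96907568, 233.69289692],
       [  0.        ,   0.        ,   1.        ]]), 'distortion': array([-0.12582018,  0.        ,  0.        ,  0.        ,  0.        ]), 'position': array([ 0.80367697, -0.47584541,  0.85460888]), 'orientation': array([33.10623803, -0.24373568, 39.57013722])}
```

View pics/top0.png

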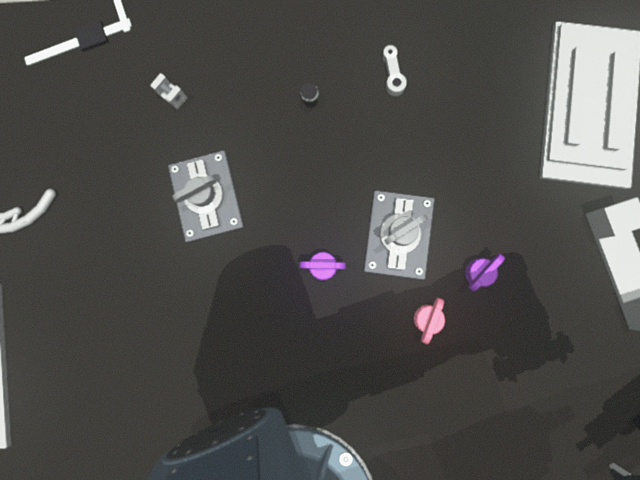

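View pics/scene0.png

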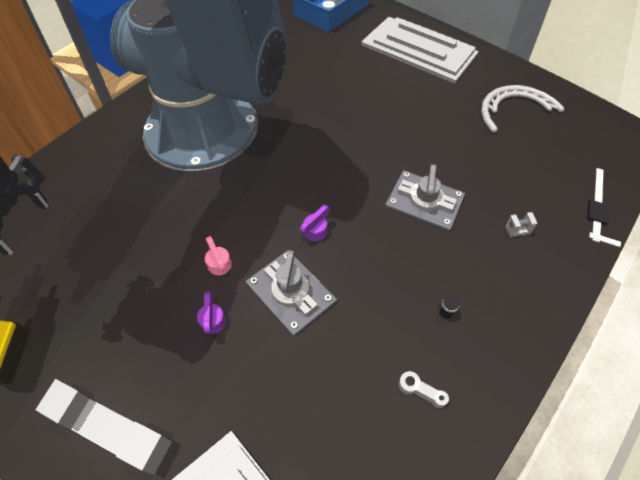

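The top view shows fixtures at about (205,196) and (400,235). The scene view shows the same two at about (426,198) and (291,290). I'll enlarge both to see which nut stands proud.

```bash
python3 - <<'E'
import cv2,numpy as np
t=cv2.imread("pics/top0.png");s=cv2.imread("pics/scene0.png")
f=lambda im,x,y:cv2.resize(im[y:y+100,x:x+100],(400,400),interpolation=cv2.INTER_CUBIC)
g=lambda im,x,y:cv2.resize(im[y:y+75,x:x+100],(400,300),interpolation=cv2.INTER_CUBIC)
cv2.imwrite("pics/c1.png",np.vstack([np.hstack([f(t,155,146)[:300*1+100],f(t,350,185)])]))
cv2.imwrite("pics/c2.png",np.hstack([f(s,380,145),f(s,241,240)]))
E
```

```text
(no output)
```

View pics/c1.png

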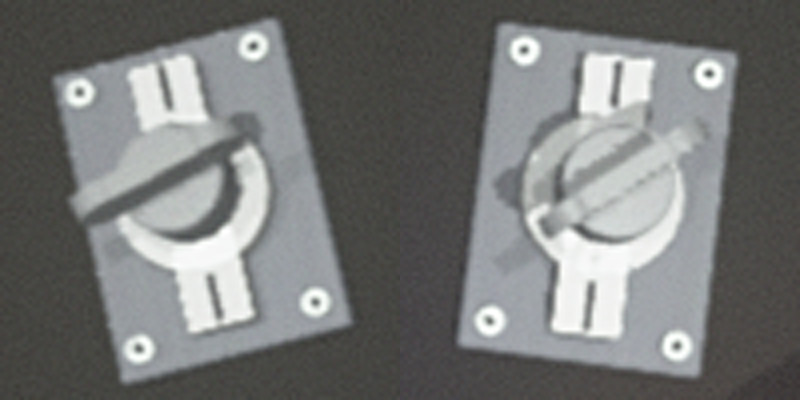

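View pics/c2.png

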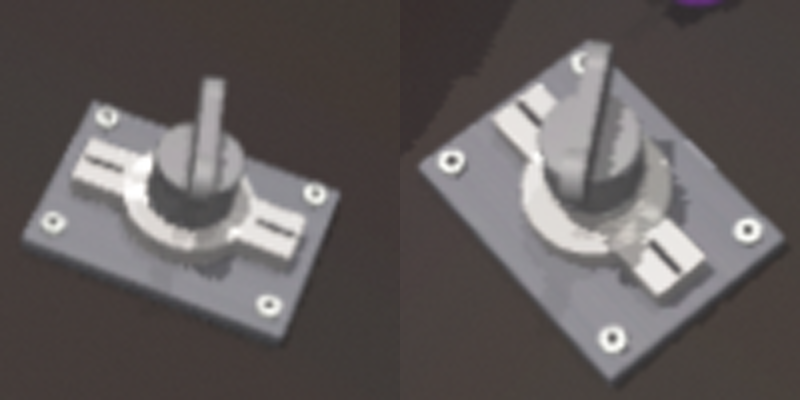

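The right-hand fixture (top crop) has its wing about 51° clockwise of the lines, and its hub casts a detached shadow. The left one is at about 76°, so it is the tight nut. Next I measure the right fixture, with pixels read from both crops.

```bash
cat > h.py <<'E'
import numpy as np,cv2
from scipy.spatial.transform import Rotation as R
from rig import r,camera,calibration
def ray(c,uv):
    uv=np.array(uv,float).reshape(-1,1,2)
    p=cv2.undistortPoints(uv,c["camera_matrix"],np.array(c["distortion"])).reshape(-1,2)
    d=np.c_[p[:,0],-p[:,1],-np.ones(len(p))]
    return np.array(c["position"]),R.from_euler("xyz",c["orientation"],degrees=True).apply(d)
def atz(c,uv,z):
    o,d=ray(c,uv);return o+d*((z-o[2])/d[:,2])[:,None]
E
python3 - <<'E'
from h import *
def src(p,ox,oy,cx):p=np.array(p,float);return np.c_[(p[:,0]-cx+.5)/4-.5+ox,(p[:,1]+.5)/4-.5+oy]
T=calibration("top");S=calibration("scene")
def rep(n,c,corn,lines,wing,zw):
    a=atz(c,corn,.012);l=atz(c,lines,.028);w=atz(c,wing,zw)
    ang=lambda v:np.degrees(np.arctan2(v[1],v[0]))
    print(n,"corn",a.mean(0).round(4),"sides",[np.linalg.norm(a[i]-a[i-1]).round(3) for i in range(4)],"line mid",l.mean(0).round(4),"ang",ang(l[0]-l[1]).round(1),"plate ang",ang(a[0]-a[3]).round(1),ang(a[1]-a[2]).round(1),
     "wing",w.mean(0).round(4),np.linalg.norm(w[0]-w[1]).round(4),ang(w[0]-w[1]).round(1))
for z in(.088,.104): # wing top heights tight / loose
  rep("topR",T,src([(500,25),(737,55),(700,377),(458,345)],350,185,400),src([(617,80),(590,310)],350,185,400),src([(700,125),(550,225)],350,185,400),z)
  rep("topL",T,src([(55,77),(277,20),(352,325),(122,382)],155,146,0),src([(167,85),(217,300)],155,146,0),src([(250,122),(80,200)],155,146,0),z)
  rep("sceR",S,src([(783,240),(612,380),(420,165),(590,42)],241,240,400),src([(668,258),(530,112)],241,240,400),src([(572,185),(600,45)],241,240,400),z)
E
```

```text
topR corn [ 0.4831 -0.1969  0.012 ] sides [np.float64(0.148), np.float64(0.109), np.float64(0.148), np.float64(0.109)] line mid [ 0.4837 -0.197   0.028 ] ang -8.5 plate ang -9.0 -8.7 wing [ 0.4854 -0.198   0.088 ] 0.0748 -57.5
topL corn [0.5637 0.16   0.012 ] sides [np.float64(0.148), np.float64(0.108), np.float64(0.149), np.float64(0.11)] line mid [0.5644 0.1597 0.028 ] ang 13.3 plate ang 12.9 13.6 wing [0.566  0.1537 0.088 ] 0.0795 -66.6
sceR corn [ 0.4855 -0.1964  0.012 ] sides [np.float64(0.148), np.float64(0.107), np.float64(0.149), np.float64(0.108)] line mid [ 0.4839 -0.1949  0.028 ] ang -8.8 plate ang -9.1 -8.9 wing [ 0.4795 -0.1921  0.088 ] 0.0733 -57.9
topR corn [ 0.4831 -0.1969  0.012 ] sides [np.float64(0.148), np.float64(0.109), np.float64(0.148), np.float64(0.109)] line mid [ 0.4837 -0.197   0.028 ] ang -8.5 plate ang -9.0 -8.7 wing [ 0.4836 -0.1956  0.104 ] 0.0733 -57.5
topL corn [0.5637 0.16   0.012 ] sides [np.float64(0.148), np.float64(0.108), np.float64(0.149), np.float64(0.11)] line mid [0.5644 0.1597 0.028 ] ang 13.3 plate ang 12.9 13.6 wing [0.5625 0.1487 0.104 ] 0.0778 -66.6
sceR corn [ 0.4855 -0.1964  0.012 ] sides [np.float64(0.148), np.float64(0.107), np.float64(0.149), np.float64(0.108)] line mid [ 0.4839 -0.1949  0.028 ] ang -8.8 plate ang -9.1 -8.9 wing [ 0.4863 -0.198   0.104 ] 0.0717 -57.9
```

The right fixture is the loose one. Seat is about (0.484, -0.1965) with its lines at -8.8°, and the wing points at -57.6°, about 49° clockwise. I move above it at constant height first, then turn to yaw 122.4°.

Request:
send_rows(increments=[0,0.86,-0.33,0,0,0,0,0,0.86,-0.33,0,0,0,0,0,0.86,-0.33,0,0,0,0,0,0.86,-0.33,0,0,0,0,0,0.86,-0.33,0,0,0,0,0,0.86,-0.33,0,0,0,0,0,0.86,-0.33,0,0,0,0,0,0.86,-0.33,0,0,0,0,0,0.86,-0.33,0,0,0,0,0,0.86,-0.33,0,0,0,0])

```text
clock: 0.93
eef_pos: [0.3814, -0.2859, 0.2311]
tcp_rot: [-180.0, 0.0, 20.2]
force: [0.6, -0.4, -0.7]
gripper_width: 1.003
grip_force: 0.0
```

Request:
send_rows(increments=[0,0.86,-0.33,0,0,0,0,0,0.86,-0.33,0,0,0,0,0,0.86,-0.33,0,0,0,0,0,0.86,-0.33,0,0,0,0,0,0.86,-0.33,0,0,0,0,0,0,0,0,0,0,-0.12,0,0,0,0,0,0,-0.12,0,0,0,0,0,0,-0.12,0,0,0,0,0,0,-0.12,0,0,0,0,0,0,-0.12])

```text
clock: 1.77
eef_pos: [0.4845, -0.196, 0.231]
tcp_rot: [-180.0, 0.0, 54.9]
force: [-0.3, -0.0, 0.3]
gripper_width: 1.0
grip_force: 0.0
```

Request:
send_rows(increments=[0,0,0,0,0,0,-0.12,0,0,0,0,0,0,-0.12,0,0,0,0,0,0,-0.12,0,0,0,0,0,0,-0.12,0,0,0,0,0,0,-0.12,0,0,0,0,0,0,-0.12,0,0,0,0,0,0,-0.12,0,0,0,0,0,0,-0.12,0,0,0,0,0,0,-0.12,0,0,0,0,0,0,-0.12])

```text
clock: 2.6
eef_pos: [0.4844, -0.1961, 0.231]
tcp_rot: [-180.0, -0.0, 123.7]
force: [-0.2, 0.5, -0.2]
gripper_width: 1.0
grip_force: 0.0
```

```bash
python3 - <<'E'
from h import *
s=r.state();print({k:np.round(s[k],4) for k in("clock","qpos","eef_pos","tcp_rot")})
c=calibration("wrist");print(c)
cv2.imwrite("pics/w1.png",camera("wrist")[:,:,::-1])
E
```

```text
{'clock': np.float64(2.6), 'qpos': array([-2.20323e+01,  1.49351e+01,  1.50220e+00,  7.66089e+01,
       -1.80000e-03,  3.42818e+01]), 'eef_pos': array([ 0.4844, -0.1961,  0.231 ]), 'tcp_rot': array([-1.799750e+02, -3.340000e-02,  1.236859e+02])}
{'camera_matrix': array([[367.26979182,   0.        , 325.00996821],
       [  0.        , 367.26979182, 233.57856651],
       [  0.        ,   0.        ,   1.        ]]), 'distortion': array([-0.06098157,  0.        ,  0.        ,  0.        ,  0.        ]), 'position': array([ 0.43796324, -0.126398  ,  0.37356625]), 'orientation': array([-1.91652768e+01, -3.03439243e-02,  3.36684693e+01])}
```

View pics/w1.png

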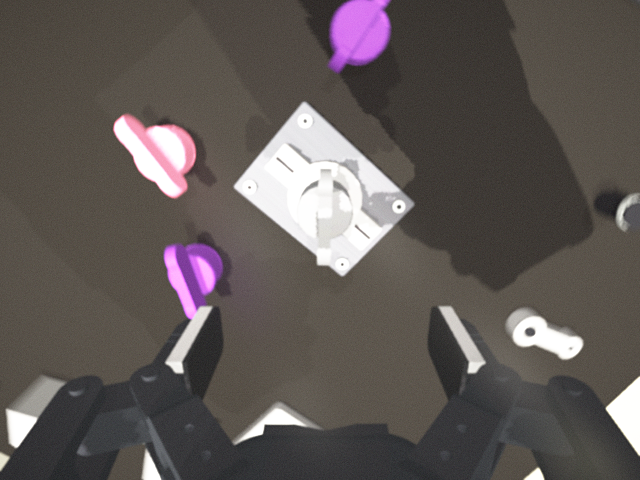

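The wrist view shows the wing nearly vertical, with its top edge from (326,170) to (323,248). The start lines are near (285,163) and (363,233).

```bash
python3 - <<'E'
from h import *
c=calibration("wrist")
w=atz(c,[(326,170),(323.5,248)],.104);l=atz(c,[(285,163),(363,233)],.028)
for a in(w,l):
    d=a[0]-a[1];print(a.mean(0).round(4),np.linalg.norm(d).round(4),np.degrees(np.arctan2(d[1],d[0])).round(1))
E
```

```text
[ 0.4794 -0.1889  0.104 ] 0.0615 122.4
[ 0.4853 -0.1968  0.028 ] 0.1024 171.6
```

Request:
send_rows(increments=[0,0,0,0.8,0,0,0.022,0,0,0,0.8,0,0,0,0,0,0,0.8,0,0,0,0,0,0,0.8,0,0,0,0,0,0,0.8,0,0,0,0,0,0,0.7,0,0,0,0,0,0,0.3,0,0,0,0,0,0,0,0,0,0])

```text
clock: 3.32
eef_pos: [0.4833, -0.1956, 0.0795]
tcp_rot: [-179.9, -0.2, 122.0]
force: [0.1, -0.8, -0.2]
gripper_width: 1.001
grip_force: 0.0
```

Request:
send_rows(increments=[1,0,0,0,0,0,0,1,0,0,0,0,0,0,1,0,0,0,0,0,0,1,0,0,0,0,0,0,1,0,0,0,0,0,0,1,0,0,0,0,0,0,1,0,0,0,0,0,0,1,0,0,0,0,0,0], squeeze=30)

```text
clock: 3.98
eef_pos: [0.4849, -0.1962, 0.0817]
tcp_rot: [180.0, 0.0, 122.1]
force: [-0.6, 0.3, 6.5]
gripper_width: 0.107
grip_force: 35.1
```

Request:
send_rows(increments=[1,0,0,0,0,0,-0.086,1,0,0,0,0,0,-0.086,1,0,0,0,0,0,-0.086,1,0,0,0,0,0,-0.086,1,0,0,0,0,0,-0.086,1,0,0,0,0,0,-0.086,1,0,0,0,0,0,-0.086,1,0,0,0,0,0,-0.086,1,0,0,0,0,0,-0.086,1,0,0,0,0,0,-0.086])

```text
clock: 4.82
eef_pos: [0.4844, -0.1961, 0.0811]
tcp_rot: [180.0, -0.0, 171.6]
force: [-1.1, -0.4, -1.0]
gripper_width: 0.111
grip_force: 34.2
```

Request:
send_rows(increments=[1,0,0,0,0,0,0,1,0,0,0,0,0,0])

```text
clock: 4.98
eef_pos: [0.4845, -0.1961, 0.0812]
tcp_rot: [180.0, -0.0, 171.2]
force: [0.0, 0.4, -1.1]
gripper_width: 0.11
grip_force: 34.2
```

```bash
python3 - <<'E'
from h import *
s=r.state();print({k:np.round(s[k],3) for k in("clock","eef_pos","tcp_rot","force","ft_torque","gripper_width","grip_force")})
cv2.imwrite("pics/w2.png",camera("wrist")[:,:,::-1])
E
```

```text
{'clock': np.float64(4.983), 'eef_pos': array([ 0.484, -0.196,  0.081]), 'tcp_rot': array([ 1.79996e+02, -2.00000e-02,  1.71206e+02]), 'force': array([ 0.023,  0.43 , -1.144]), 'ft_torque': array([ 0.032, -0.028, -0.039]), 'gripper_width': np.float64(0.11), 'grip_force': np.float64(34.16)}
```

View pics/w2.png

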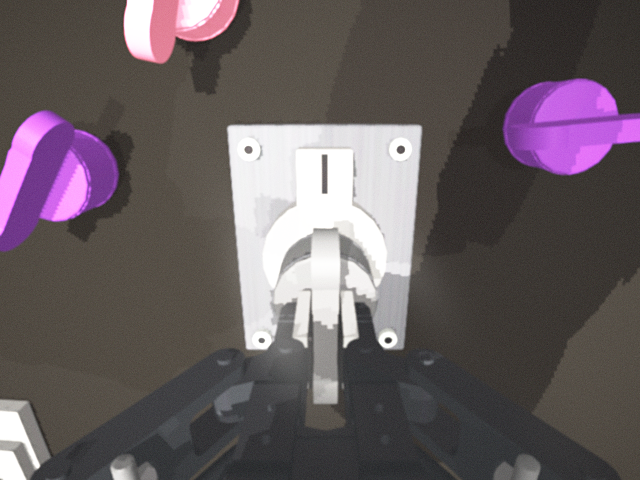

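The wing, at column 325, lines up with the start line at (324,173). The force of -1.1 N shows the nut's weight now hangs in the fingers, so I lower 12 mm.

Request:
send_rows(increments=[1,0,0,0.1,0,0,0,1,0,0,0.1,0,0,0,1,0,0,0.1,0,0,0,1,0,0,0.1,0,0,0,1,0,0,0,0,0,0])

```text
clock: 5.45
eef_pos: [0.4847, -0.1963, 0.0694]
tcp_rot: [-180.0, 0.0, 171.3]
force: [-2.5, 0.7, 8.7]
gripper_width: 0.106
grip_force: 35.7
```

Request:
send_rows(increments=[1,0,0,0,0,0,0.11,1,0,0,0,0,0,0.11,1,0,0,0.022,0,0,0.11,1,0,0,0.022,0,0,0.11,1,0,0,0.022,0,0,0.11,1,0,0,0.022,0,0,0.11,1,0,0,0.022,0,0,0.11,1,0,0,0.022,0,0,0.11,1,0,0,0,0,0,0.11,1,0,0,0,0,0,0.11])

```text
clock: 6.28
eef_pos: [0.4852, -0.1963, 0.0657]
tcp_rot: [179.9, 0.0, 108.0]
force: [-0.7, -0.1, 6.1]
gripper_width: 0.11
grip_force: 35.3
```

Request:
send_rows(increments=[1,0,0,0,0,0,0.11,1,0,0,0,0,0,0.1,1,0,0,0,0,0,0,1,0,0,0,0,0,0])

```text
clock: 6.62
eef_pos: [0.4851, -0.1963, 0.0657]
tcp_rot: [179.9, 0.0, 96.2]
force: [0.3, 0.3, 6.4]
gripper_width: 0.111
grip_force: 35.3
```

Request:
send_rows(increments=[0,0,0,0,0,0,0,0,0,0,0,0,0,0,0,0,0,0,0,0,0,0,0,0,0,0,0,0,0,0,0,0,0,0,0,0,0,0,0,0,0,0,0,0,0,0,0,0,0,0,0,0,0,0,0,0])

```text
clock: 7.28
eef_pos: [0.4846, -0.1961, 0.0653]
tcp_rot: [-180.0, -0.0, 96.3]
force: [0.2, -0.5, -0.1]
gripper_width: 0.998
grip_force: 0.0
```

Request:
send_rows(increments=[0,0,0,-0.5,0,0,0,0,0,0,-0.8,0,0,0,0,0,0,-0.8,0,0,0,0,0,0,-0.8,0,0,0,0,0,0,-0.8,0,0,0,0,0,0,-0.8,0,0,0,0,0,0,-0.5,0,0,0,0,0,0,0,0,0,0])

```text
clock: 7.95
eef_pos: [0.4859, -0.1966, 0.2186]
tcp_rot: [179.8, 0.1, 96.3]
force: [1.0, -0.7, 0.2]
gripper_width: 0.998
grip_force: 0.0
```

```bash
python3 - <<'E'
from h import *
s=r.state();print({k:np.round(s[k],3) for k in("clock","eef_pos","tcp_rot","force")})
print(calibration("wrist")); w=camera("wrist")[:,:,::-1]
cv2.imwrite("pics/w3.png",w)
E
```

```text
{'clock': np.float64(7.95), 'eef_pos': array([ 0.486, -0.197,  0.219]), 'tcp_rot': array([1.79766e+02, 1.25000e-01, 9.63010e+01]), 'force': array([ 0.96 , -0.716,  0.188])}
{'camera_matrix': array([[367.26979182,   0.        , 325.00996821],
       [  0.        , 367.26979182, 233.57856651],
       [  0.        ,   0.        ,   1.        ]]), 'distortion': array([-0.06098157,  0.        ,  0.        ,  0.        ,  0.        ]), 'position': array([ 0.47642091, -0.11298408,  0.36090867]), 'orientation': array([-19.29676819,  -0.29901385,   6.28461196])}
```

View pics/w3.png

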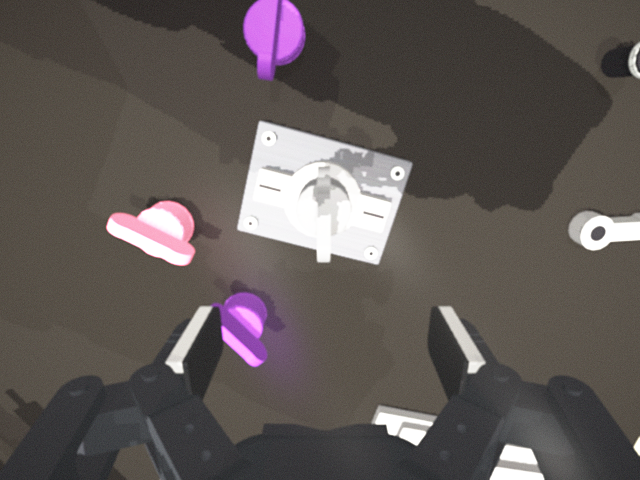

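The nut is seated low on the part. The wing runs vertically in the view, (323,170) to (323,260), about 75° from the lines, and the gripper is open and clear. I'm handing in.

```bash
python3 -c "
from rig import order
print(order.hand_in())"
```

```text
the job is handed in; nothing more can be done
None
```

The loose nut was turned back about 49° to the start lines, lowered 12 mm into the thread, run forward about 75° on to the part and released; I handed the job in at about 8 s, didn't touch the tight nut, and no verdict came back.

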